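# Hang the slotted weighing pan on the herb scale's pin

## Task

Hang the steel weighing pan on the hanging scale: pass the side-open slot of its brass strap sideways over the scale's pin between the two collars, let the pan down until the pin sits fully home in the upward pocket at the slot's inner end, and let go so that it hangs still and level. The scale is delicate, so feel your way on and never lean on it or strike it; leave the jar, the mortar and the brass weight alone.

Things in the scene. Friction and masses are not known exactly. Their poses are not given: they have to be found in the camera images.
- pan: Loose weighing pan, 0.28 to 0.56 kg: steel tray 110 x 110 mm, 30 mm high, with an upright flat brass strap 8 mm thick across its middle, 168 mm high overall. Origin at the underside below the strap's centre line (tray centred within 2 mm); x normal to the strap, y along it, z up. Start yaw within 0.4 rad of the world's. Level when hung by its pocket.
- strap_grip (a point): Where to hold the pan: centre of the tab at the top of its strap, 147 mm above the underside. Tab 8 mm thick (x), 40 mm wide (y), reaching 25 mm below and 21 mm above this point. Axes as the pan.
- slot_seat (a point): The pin's axis when home in the strap's pocket: 104 mm above the pan's underside, 43 mm under strap_grip. Axes as the pan; from here: slot opens to +y only, 16 mm high, upper edge z = -4 mm, lower edge z = -20; upper lip ends at y = +42, lower lip at +13; inner end wall y = -7. Pocket: y = -7 to +7, upward from the slot's upper edge to a flat roof at z = +5 (9 mm deep).
- pin_nominal (a point): Fixed on the scale stand, 165 mm above the counter: mid-point between the pin's collars if the blue carriage were at mid-travel. The carriage is clamped anywhere up to 16 mm above or below; this entry does not show it: feel or look for the true height. Pin: level, 10 mm diameter, along the stand's x, free end to -x; bare 22 mm between collars of 22 mm diameter. Overloaded at 20 N.
- scale: Hanging scale, bolted down, yaw within 0.3 rad. Origin on the counter under pin_nominal; x along the pin away from the robot, y sideways, z up. Column at x = 105 mm, 200 mm high; carriage (46 mm wide) on it carries the pin, from x = 82 mm. Base 24 mm high, x = 45 to 165, y = -75 to 75 mm; black display 30 mm high out to x = 207 mm. Nothing of it moves in use.
- jar: Amber glass jar with a black cap, 60 mm in diameter, 85 mm high, loose; origin at the centre of its underside. Bystander.
- mortar: White ceramic mortar bowl, 84 mm in diameter, 60 mm high, loose; origin at the centre of its underside. Bystander.
- weight: Brass weight with a small knob, 40 mm in diameter, 46 mm high, loose; origin at the centre of its underside. Bystander.
Mind the look-alikes: they are no part of the job. There is more than one size of the pan; the one meant has the size given above.

How it is judged:
By the outcome, as a careful person would: the job done as asked, in the order asked, and still so for the second after the job is handed in, with the robot touching nothing.
It also fails if it takes over 61 s, if anything falls off the work surface, if the arm or the gripper's body presses on something with over 40 N, if the wrist force passes 120 N, or if a joint passes its speed limit or range.

## Robot

A 6-joint arm with a two-finger parallel gripper is mounted at the origin on the work surface. World frame = base frame: x ahead of the robot, y to its left, z up, the work surface at z = 0. Lengths are in m, angles in rad, forces in N, time in s.
With the tool pointing down it reaches from about 0.25 to 0.85 m from the base axis. Payload 12.5 kg.
Tool frame: the origin (TCP) lies midway between the tips of the shut fingers; the grasp point (between the pads) lies 19 mm behind it; z points along the fingers, x is the direction in which the jaws open and shut, and the axes are right-handed (so a half turn about z gives the same grasp; the last joint's range is limited). The gripper opens to 93 mm and grips with 3 to 60 N. Pads are 15 mm wide; open, the fingers measure 128 mm over their backs; the gripper's body (75 mm by 188 mm) begins 65 mm behind the grasp point.
Start: joints at [-1.351, 0.351, 1.652, -0, 1.139, -0.085], TCP at [0.165, -0.525, 0.219] pointing down, gripper open.
Joint ranges: [-2.75, 2.75], [-0.79, 2.1], [0.01, 2.65], [-1.57, 4.71], [0.07, 3.14], [-2.87, 2.87]. Speed limits (rad/s): [2.22, 2.22, 2.79, 3.14, 3.14, 3.14].

## Interface

Orientations are given as [roll, pitch, yaw] about the fixed x, y, z axes, in that order (R = Rz(yaw) Ry(pitch) Rx(roll)).
In Python, from workcell import ctrl gives the robot as it stands.
- The arm moves only by the tool play_rows, never from a script. Its argument "deltas" is one flat list of numbers, 7 for each row, row after row: the opening, from 0 (shut) to 1 (fully open), then the shift along the tool's x, y, z in m, then the turn, a rotation vector about the tool's x, y, z in units of 5 degrees (1.0 is 5 degrees). A call has 1 to 5 rows; each row is the pose to reach, as a shift and turn from the pose measured when the call began, along the tool's axes at that moment; what a row does not reach only later rows make up. A row lasts 1/8 s, in which the tool goes at most 62.5 mm and 10.7 degrees, less where a joint would pass 70% of its speed; a pose out of reach is approached as far as the arm can. A call with a gripper value outside its range is refused whole. The fingers move at their own pace and stop on an object; "newtons" is the grip in N (left out, the last holds). Time passes only in rows, so rows that repeat a pose let the fingers close. It gives the time, the measured TCP pose, the force and the opening at its end, in the units of the state.
- ctrl.observe(): the state, without advancing time (a new reading comes with each control period).
- ctrl.get_image(name): name is "scene" or "top" or "wrist"; returns (picture, depth): 420x560x3 uint8, blue, green, red; 420x560 float32, m along the optical axis (not along the pixel's ray), 0 where there is no reading.
- ctrl.camera_model(name): a dict with "camera_matrix" (3x3 intrinsics, pixels), "R" (3x3) and "t" (3): a world point X has camera coordinates R X + t. Camera axes: x right, y down, z forward; pixel columns grow to the right and rows downward; lengths in m; the calibration is good to about 2 mm. A picture is of the moment at which its call begins: read the wrist's pose just before it. camera_model takes no time and is no camera call; for the wrist camera it gives the pose at the moment of the call.
- ctrl.close_job(): hands the job in, once; it reports no verdict.
The state is a dict: "clock": time; "joints": joint angles; "joint_vel": joint speeds; "effort": joint torques, N m; "ee_pos": TCP position; "tcp_rot": TCP orientation; "wrist_force": force on the tool from outside, world axes, zero at the start; "moment": the same for the moment, N m; "width": finger opening in m.
Only numpy, scipy, OpenCV 4.12 (cv2) and the standard library are available. Lean on these libraries where they do the work, as an engineer would, in place of code of your own. Each camera call takes 0.05 s, during which the arm holds its last target. There are 200 camera calls.

## Working session

There is one attempt and no reset: what is moved stays moved. The work goes in short steps, Python scripts to look and compute and a tool call to move; the robot and the scene stay as the last step left them, time stands still between calls to the robot, and variables do not carry over. Pictures are saved under pics/ and viewed, about 8 in all and at most 12, crops included, and the job is handed in when it is done.

Besides the shell and the picture viewer there is one more tool, called after "Request:" as a command line: name --argument value ..., lists and objects as JSON in quotes. play_rows: Moves the arm, as the interface text tells. Its arguments: {"type":"object","properties":{"deltas":{"type":"array"},"newtons":{"type":"number"}},"required":["deltas"]}

```bash
mkdir -p pics
python3 - <<'E'
from workcell import ctrl
import cv2,numpy as np
print(ctrl.observe())
for n in("scene","top"):
    im,d=ctrl.get_image(n); m=ctrl.camera_model(n)
    cv2.imwrite(f"pics/{n}0.png",im); np.savez(f"pics/{n}0.npz",im=im,d=d,K=m["camera_matrix"],R=m["R"],t=m["t"])
    print(n,m)
a=cv2.imread("pics/scene0.png");b=cv2.imread("pics/top0.png")
E
```

```text
{'clock': 0.0, 'joints': array([-1.35058084e+00,  3.51210913e-01,  1.65244504e+00,  8.43886798e-07,
        1.13907174e+00, -8.46039692e-02]), 'joint_vel': array([-7.79336655e-04, -5.67394597e-04, -4.46171099e-04,  1.15131361e-03,
       -1.84467115e-05, -4.33190033e-04]), 'effort': array([-1.75250021e-03, -4.97333157e+01, -2.85255629e+01,  6.98075141e-02,
        2.57550948e-02, -1.19113638e-04]), 'ee_pos': array([ 0.16501298, -0.52429874,  0.21810733]), 'tcp_rot': array([-3.14149598e+00,  1.13091549e-03, -1.26597717e+00]), 'wrist_force': array([-0.52059609,  0.65613866, -0.51081764]), 'moment': array([ 0.0040758 , -0.02341151, -0.02677499]), 'width': 0.09344913798196257}
scene {'camera_matrix': array([[391.10843148,   0.        , 285.74087805],
       [  0.        , 391.10843148, 209.06499397],
       [  0.        ,   0.        ,   1.        ]]), 'R': array([[-0.60781647,  0.79396283,  0.01349671],
       [ 0.53159875,  0.41947273, -0.73582973],
       [-0.58988296, -0.44007459, -0.67703209]]), 't': array([ 0.30894288, -0.2220812 ,  1.33312309])}
top {'camera_matrix': array([[443.01472486,   0.        , 283.11283297],
       [  0.        , 443.01472486, 200.17346145],
       [  0.        ,   0.        ,   1.        ]]), 'R': array([[-0.02228838, -0.99964888,  0.01432979],
       [-0.99741048,  0.02125357, -0.06870679],
       [ 0.06837811, -0.01582404, -0.99753398]]), 't': array([0.0056289 , 0.54110208, 1.41728225])}
```

View pics/scene0.png

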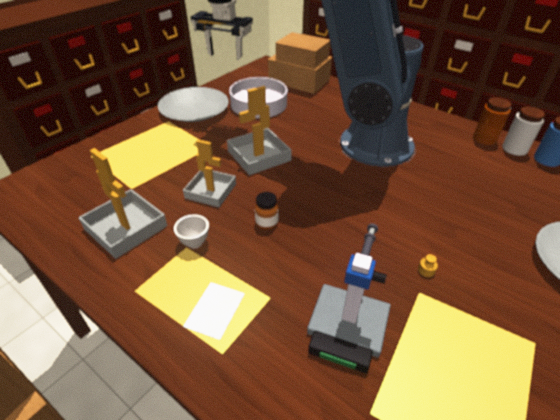

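View pics/top0.png

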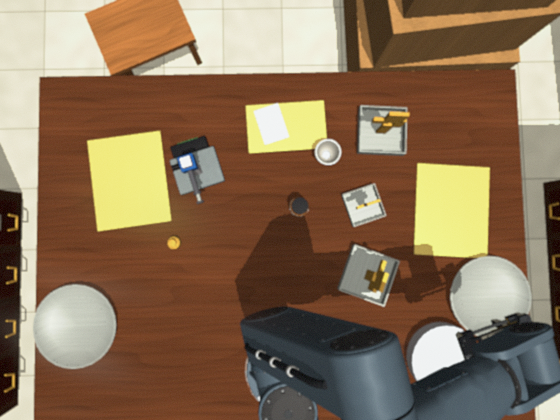

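The scene shows three pans (top view about (383,130), (363,204) and (369,273)), the scale at (195,165), the jar at (298,205), the mortar at (327,152) and the weight at (173,243). Next I measure the pan sizes and poses, and the scale.

```bash
cat > h.py <<'E'
import numpy as np,cv2
def cloud(f):
    z=np.load(f); d=z["d"];v,u=np.mgrid[:d.shape[0],:d.shape[1]]
    K=z["K"];c=np.stack([(u-K[0,2])/K[0,0]*d,(v-K[1,2])/K[1,1]*d,d],-1)
    P=(c-z["t"])@z["R"]; P[d==0]=np.nan
    return z["im"],P
E
python3 - <<'E'
from h import *
for n in("top0","scene0"):
    im,P=cloud(f"pics/{n}.npz")
    boxes={"top0":dict(A=(350,95,420,160),B=(338,178,390,230),C=(335,238,405,310),scale=(165,130,225,205)),
     "scene0":dict(A=(75,145,168,255),B=(180,135,238,205),C=(224,82,294,175),scale=(305,222,392,368))}[n]
    for k,(a,b,c,e) in boxes.items():
        Q=P[b:e,a:c].reshape(-1,3);I=im[b:e,a:c].reshape(-1,3).astype(int)
        ok=np.isfinite(Q[:,0]);Q=Q[ok];I=I[ok]
        m=(Q[:,2]>0.012)
        T=Q[m&(Q[:,2]<0.035)]
        hsv=cv2.cvtColor(I[None].astype(np.uint8),cv2.COLOR_BGR2HSV)[0]
        print(n,k,"zmax",np.percentile(Q[:,2],99.8).round(3))
        r=cv2.minAreaRect(T[:,:2].astype(np.float32)*1000);print("  rect(mm)",np.round(r[0]),np.round(r[1]),round(r[2],1))
        if k!="scale":
            s=(Q[:,2]>0.05);S=Q[s]
            if len(S)>5:
                c0=S[:,:2].mean(0);w,V=np.linalg.eigh(np.cov((S[:,:2]-c0).T));print("  strap n",len(S),c0.round(3),"dir",V[:,1].round(3),np.sqrt(w).round(4),S.max(0).round(3),S.min(0).round(3))
                H=S[S[:,2]>S[:,2].max()-.02];print("  top of strap",H.mean(0).round(3),H.min(0).round(3),H.max(0).round(3))
        else:
            blue=(hsv[:,0]>100)&(hsv[:,0]<130)&(hsv[:,1]>150)&(hsv[:,2]>60)
            print("  blue",Q[blue].min(0).round(3),Q[blue].max(0).round(3),blue.sum())
            pin=(Q[:,2]>0.12)
            for zz in np.arange(.13,.22,.01):
                s=Q[(Q[:,2]>zz)&(Q[:,2]<=zz+.01)]
                if len(s)>2: print("   z",zz.round(2),len(s),s.min(0).round(3),s.max(0).round(3))
E
```

```text
top0 A zmax 0.233
  rect(mm) [ 757. -334.] [157. 159.] 84.8
  strap n 457 [ 0.76  -0.329] dir [0.099 0.995] [0.0032 0.024 ] [ 0.772 -0.276  0.235] [ 0.754 -0.373  0.05 ]
  top of strap [ 0.761 -0.334  0.229] [ 0.755 -0.363  0.216] [ 0.769 -0.306  0.235]
top0 B zmax 0.17
  rect(mm) [ 519. -267.] [110. 111.] 17.8
  strap n 73 [ 0.515 -0.254] dir [-0.303  0.953] [0.0024 0.018 ] [ 0.529 -0.225  0.172] [ 0.503 -0.286  0.103]
  top of strap [ 0.519 -0.266  0.167] [ 0.512 -0.286  0.155] [ 0.529 -0.247  0.172]
top0 C zmax 0.233
  rect(mm) [ 296. -272.] [152. 150.] 69.3
  strap n 435 [ 0.3   -0.271] dir [-0.926  0.377] [0.0032 0.0235] [ 0.352 -0.254  0.237] [ 0.259 -0.297  0.051]
  top of strap [ 0.296 -0.272  0.229] [ 0.27  -0.286  0.217] [ 0.323 -0.259  0.237]
top0 scale zmax 0.201
  rect(mm) [665. 277.] [164. 151.] 16.8
  blue [0.62  0.245 0.022] [0.703 0.332 0.189] 97
   z 0.15 8 [0.617 0.246 0.154] [0.671 0.284 0.159]
   z 0.16 61 [0.525 0.228 0.16 ] [0.672 0.314 0.17 ]
   z 0.17 215 [0.527 0.227 0.17 ] [0.67  0.316 0.18 ]
   z 0.18 122 [0.53  0.237 0.18 ] [0.672 0.3   0.19 ]
   z 0.19 8
[... 705 characters left out ...]
[-0.776 -0.631] [0.0371 0.1208] [ 0.359 -0.247  0.232] [-0.075 -0.609  0.05 ]
  top of strap [ 0.304 -0.268  0.223] [ 0.274 -0.285  0.212] [ 0.329 -0.254  0.232]
scene0 scale zmax 0.2
  rect(mm) [670. 281.] [164. 150.] 17.2
  blue [0.623 0.249 0.158] [0.677 0.302 0.186] 361
   z 0.13 54 [0.657 0.265 0.13 ] [0.668 0.293 0.14 ]
   z 0.14 8 [0.663 0.267 0.14 ] [0.667 0.285 0.15 ]
   z 0.15 66 [0.539 0.234 0.15 ] [0.677 0.302 0.16 ]
   z 0.16 162 [0.534 0.231 0.16 ] [0.678 0.321 0.17 ]
   z 0.17 451 [0.531 0.229 0.17 ] [0.677 0.321 0.18 ]
   z 0.18 303 [0.623 0.247 0.18 ] [0.677 0.302 0.189]
   z 0.19 245 [0.631 0.256 0.19 ] [0.668 0.293 0.2  ]
   z 0.2 17 [0.634 0.264 0.2  ] [0.661 0.289 0.201]
```

Run:
```python
import cv2,numpy as np
s=cv2.imread("pics/scene0.png");
f=lambda a,b,c,e,w,h:cv2.resize(s[b:e,a:c],(w,h),interpolation=cv2.INTER_CUBIC)
o=np.hstack([np.vstack([f(75,145,170,255,259,300),f(220,80,300,175,259,300)]),f(305,215,395,372,344,600)])
cv2.imwrite("pics/crop1.png",o);print(o.shape)
```

```text
(600, 603, 3)
```

View pics/crop1.png

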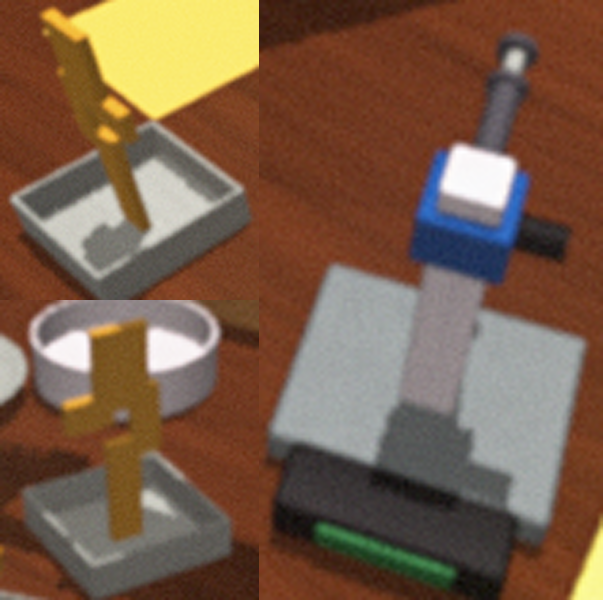

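The target is pan B: a 110 mm tray, strap top at 0.168 m, at about (0.522, -0.264), yaw about 0.31. The others are 150 mm and 0.233 m high. The crop shows the slot shape and the scale with its two collars. I move over B for a wrist look.

```bash
cat >> h.py <<'E'
from scipy.spatial.transform import Rotation as Ro
def delta(xyz,yaw):
    from workcell import ctrl
    o=ctrl.observe(); R=Ro.from_euler("xyz",o["tcp_rot"]); T=Ro.from_euler("xyz",[np.pi,0,yaw])
    s=R.inv().apply(np.array(xyz)-o["ee_pos"]); r=(R.inv()*T).as_rotvec(degrees=True)/5
    print("delta",s.round(4),"turn",r.round(2)); return s,r
def snap(name,f):
    from workcell import ctrl
    m=ctrl.camera_model(name); im,d=ctrl.get_image(name)
    np.savez(f"pics/{f}.npz",im=im,d=d,K=m["camera_matrix"],R=m["R"],t=m["t"]);cv2.imwrite(f"pics/{f}.png",im)
    return im,d,m
E
python3 - <<'E'
from h import *
delta([.165,-.524,.32],-1.266)
delta([.48,-.264,.34],.31)
E
```

```text
delta [-4.000e-04 -1.000e-04 -1.018e-01] turn [-0.    0.01  0.  ]
delta [-0.1539 -0.3786 -0.1217] turn [-1.000e-02  1.000e-02 -1.806e+01]
```

Request:
play_rows --deltas '[1,0,0,-0.06,0,0,-1,1,-0.02,-0.05,-0.11,0,0,-3,1,-0.04,-0.1,-0.122,0,0,-5,1,-0.065,-0.16,-0.122,0,0,-7,1,-0.09,-0.22,-0.122,0,0,-9]'

```text
clock: 0.72
ee_pos: [0.3435, -0.3758, 0.3404]
tcp_rot: [-3.141, 0.0, -0.475]
wrist_force: [0.9, -0.8, -0.7]
width: 0.0931
```

```bash
python3 -c "
from h import *
delta([.48,-.264,.34],.31)"
```

```text
delta [ 0.0702 -0.1619  0.0004] turn [-0.01  0.   -9.  ]
```

Request:
play_rows --deltas '[1,0.018,-0.04,0,0,0,-2,1,0.035,-0.08,0,0,0,-4,1,0.053,-0.12,0,0,0,-6,1,0.07,-0.162,0,0,0,-8,1,0.07,-0.162,0,0,0,-9]'

```text
clock: 1.35
ee_pos: [0.4814, -0.2618, 0.3398]
tcp_rot: [-3.14, 0.0, 0.317]
wrist_force: [-0.2, -0.6, -0.9]
width: 0.0929
```

Run:
```python
from h import *
delta([.48,-.264,.34],.31)
im,d,m=snap("wrist","w1"); print(-(m["R"].T@m["t"]),m["R"][2])
im,P=cloud("pics/w1.npz")
f=np.isfinite(P[...,0])
reg=f&(np.hypot(P[...,0]-.522,P[...,1]+.264)<.1)
T=P[reg&(P[...,2]>.012)&(P[...,2]<.035)]
print(cv2.minAreaRect(T[:,:2].astype(np.float32)*1000),len(T))
H=P[reg&(P[...,2]>.13)]
print(len(H),H.mean(0),H.min(0),H.max(0)); T=P[reg&(P[...,2]>.155)];print(cv2.minAreaRect(T[:,:2].astype(np.float32)*1000),len(T),T[:,2].mean())
```

```text
delta [-0.002   0.0016 -0.0002] turn [-0.02  0.    0.09]
[ 0.45591989 -0.1832271   0.50574692] [ 0.09072833 -0.27807177 -0.95626589]
((522.9718017578125, -264.48736572265625), (109.6605224609375, 110.4308853149414), 17.764049530029297) 1142
45418 [ 0.48196518 -0.23860284  0.42632514] [ 0.42204631 -0.28650645  0.1301753 ] [ 0.53935852 -0.20518345  0.45328378]
((480.6554870605469, -246.01344299316406), (117.98702239990234, 78.9559555053711), 1.3803882598876953) 45307 0.4270211462782508
```

View pics/w1.png

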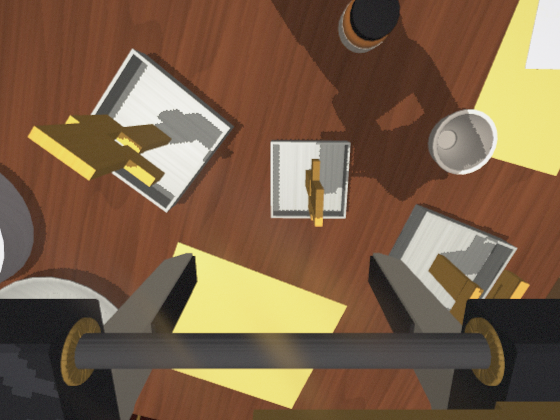

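The wrist view shows pan B at (310,180), strap top edge at about (318,195–225), the jar at (370,20) and the mortar at (463,140). The tray is centred at (0.523,-0.2645), yaw 0.310. Now I refine the tab.

Run:
```python
from h import *
im,P=cloud("pics/w1.npz"); im=cv2.cvtColor(im,cv2.COLOR_BGR2HSV)
reg=(np.hypot(P[...,0]-.522,P[...,1]+.264)<.06)
c,s=np.cos(.31),np.sin(.31)
for lo,hi in((.165,.175),(.155,.165),(.13,.155),(.05,.13)):
    m=reg&(P[...,2]>lo)&(P[...,2]<hi); Q=P[m]; 
    if len(Q)<3: print(lo,len(Q));continue
    D=Q[:,:2]-[.523,-.2645]; X=D@[c,s];Y=D@[-s,c]
    print(lo,len(Q),"px",np.argwhere(m).mean(0)[::-1].round(),"z",np.median(Q[:,2]).round(4),"X mm",np.percentile(X*1e3,[2,50,98]).round(1),"Y",np.percentile(Y*1e3,[2,50,98]).round(1))
# slope X along Y for the top edge
m=reg&(P[...,2]>.163)&(P[...,2]<.175);Q=P[m][:,:2]-[.523,-.2645];print("slope",np.polyfit(Q@[-s,c],Q@[c,s],1))
```

```text
0.165 303 px [319. 208.] z 0.1679 X mm [-4.3 -0.5  3.4] Y [-19.    1.1  20. ]
0.155 51 px [316. 200.] z 0.1599 X mm [-4.5 -4.3  3.1] Y [-19.1  10.2  20.5]
0.13 111 px [315. 196.] z 0.1427 X mm [-4.5 -4.2  3.4] Y [-18.3  10.6  20.5]
0.05 365 px [313. 182.] z 0.1196 X mm [-4.4 -3.9  3.2] Y [-25.5  20.4  42.2]
slope [ 0.00195077 -0.00052664]
```

```bash
python3 -c "
from h import *
delta([.5223,-.2641,.20],.31);delta([.5223,-.2641,.128],.31)"
```

```text
delta [0.0392 0.0147 0.1399] turn [-0.02  0.    0.11]
delta [0.0392 0.0148 0.2119] turn [-0.02  0.    0.11]
```

Request:
play_rows --deltas '[1,0.02,0.007,0.05,0,0,0.1,1,0.0392,0.0148,0.1,0,0,0.1,1,0.0392,0.0148,0.13,0,0,0.1,0.6,0.0392,0.0148,0.14,0,0,0.1,0.6,0.0392,0.0148,0.14,0,0,0.1]'

```text
clock: 2.02
ee_pos: [0.5222, -0.2645, 0.2002]
tcp_rot: [-3.14, 0.0, 0.31]
wrist_force: [0.2, -0.0, 0.3]
width: 0.0775
```

```bash
python3 -c "
from h import *
delta([.5223,-.2641,.128],.31)"
```

```text
delta [ 0.0002 -0.0002  0.0722] turn [-0.02  0.01 -0.  ]
```

Request:
play_rows --deltas '[0.6,0,0,0.03,0,0,0,0.5,0,0,0.06,0,0,0,0.4,0,0,0.072,0,0,0,0.3,0,0,0.072,0,0,0,0.2,0,0,0.072,0,0,0]' --newtons 15

```text
clock: 2.65
ee_pos: [0.5228, -0.2648, 0.1297]
tcp_rot: [3.142, -0.001, 0.31]
wrist_force: [-0.5, -0.4, -0.3]
width: 0.0275
```

Request:
play_rows --deltas '[0.12,0,0,0,0,0,0,0.06,0,0,0,0,0,0,0,0,0,0,0,0,0,0,0,0,0,0,0,0,0,0,0,0,0,0,0]' --newtons 40

```text
clock: 3.28
ee_pos: [0.5231, -0.2649, 0.1303]
tcp_rot: [3.141, -0.002, 0.31]
wrist_force: [-0.7, 1.1, 5.7]
width: 0.0078
```

Request:
play_rows --deltas '[0,0,0,-0.01,0,0,0,0,0,0,-0.03,0,0,0,0,0,0,-0.07,0,0,0,0,0,0,-0.12,0,0,0,0,0,0,-0.15,0,0,0]'

```text
clock: 3.9
ee_pos: [0.5229, -0.2649, 0.2827]
tcp_rot: [3.14, -0.003, 0.31]
wrist_force: [0.7, -0.4, -4.5]
width: 0.0074
```

Run:
```python
from h import *
from workcell import ctrl
o=ctrl.observe();print(o["wrist_force"],o["moment"],o["ee_pos"],o["width"])
for n in("top0","scene0"):
    im,P=cloud(f"pics/{n}.npz")
    reg=(np.hypot(P[...,0]-.6,P[...,1]-.26)<.16)
    B=P[reg&(P[...,2]>.012)&(P[...,2]<.034)];r=cv2.minAreaRect(B[:,:2].astype(np.float32));a=np.deg2rad(r[2]);print(n,r)
    u=np.array([np.cos(a),np.sin(a)]);v=np.array([-u[1],u[0]])
    o0=np.array(r[0])-.126*u; print(" origin from base",o0)
    m=reg&(P[...,2]>.14); Q=P[m];D=Q[:,:2]-o0;X=D@u;Y=D@v
    for x in np.arange(-.05,.1,.005):
        k=(X>x)&(X<=x+.005)&(abs(Y)<.02)
        if k.sum()>1: print("  x %.3f n%d Y %.4f..%.4f med %.4f zmax %.4f zmed %.4f"%(x,k.sum(),Y[k].min(),Y[k].max(),np.median(Y[k]),Q[k,2].max(),np.median(Q[k,2])))
```

```text
[ 0.70210235 -0.40483083 -4.45639519] [ 0.00201975 -0.12116489  0.01064067] [ 0.52286565 -0.26492264  0.28269324] 0.007429634332294991
top0 ((0.6654878258705139, 0.27737677097320557), (0.1642187386751175, 0.1506374180316925), 16.833415985107422)
 origin from base [0.54488683 0.24088842]
  x -0.020 n11 Y -0.0083..0.0103 med 0.0009 zmax 0.1816 zmed 0.1727
  x -0.015 n11 Y -0.0104..0.0070 med -0.0047 zmax 0.1808 zmed 0.1740
  x -0.010 n7 Y -0.0043..0.0036 med 0.0008 zmax 0.1721 zmed 0.1705
  x -0.005 n4 Y -0.0046..0.0016 med -0.0030 zmax 0.1758 zmed 0.1741
  x -0.000 n7 Y -0.0045..0.0025 med -0.0009 zmax 0.1793 zmed 0.1684
  x 0.005 n6 Y -0.0045..0.0018 med -0.0009 zmax 0.1729 zmed 0.1719
  x 0.010 n14 Y -0.0097..0.0095 med -0.0012 zmax 0.1788 zmed 0.1760
  x 0.015 n10 Y -0.0095..0.0042 med -0.0036 zmax 0.1783 zmed 0.1750
  x 0.020 n8 Y -0.0055..0.0062 med -0.0006 zmax 0.1763 zmed 0.1738
  x 0.025 n10 Y -0.0075..0.0042 med -0.0023 zmax 0.1771 zmed 0.1743
  x 0.030 n9 Y -0.0071..0.0071 med 0.0008 zmax 0.1771 zmed 0.1723
  x 0.035 n10 Y -0.0070..0.0069 med -0.0006 zmax 0.1750 zmed 0.1721

[... 1884 characters left out ...]
0018 zmax 0.1757 zmed 0.1734
  x 0.045 n16 Y -0.0072..0.0078 med -0.0001 zmax 0.1763 zmed 0.1731
  x 0.050 n14 Y -0.0075..0.0075 med -0.0013 zmax 0.1765 zmed 0.1738
  x 0.055 n15 Y -0.0069..0.0080 med 0.0017 zmax 0.1760 zmed 0.1736
  x 0.060 n17 Y -0.0076..0.0077 med 0.0005 zmax 0.1763 zmed 0.1747
  x 0.065 n9 Y -0.0057..0.0059 med 0.0003 zmax 0.1766 zmed 0.1740
  x 0.080 n7 Y -0.0198..0.0190 med -0.0162 zmax 0.1839 zmed 0.1833
  x 0.085 n14 Y -0.0191..0.0199 med 0.0137 zmax 0.1979 zmed 0.1840
  x 0.090 n42 Y -0.0197..0.0186 med 0.0008 zmax 0.2002 zmed 0.1983
  x 0.095 n43 Y -0.0192..0.0200 med -0.0007 zmax 0.2004 zmed 0.1983
  x 0.100 n50 Y -0.0197..0.0192 med 0.0028 zmax 0.2004 zmed 0.1987
```

```bash
cat >> h.py <<'E'
PIN=np.array([.547,.242,.167]);YAW=.297;OFF=np.array([-.0005,.001,-.0263])
def tcp_for(p,pin=None,yaw=YAW):
    "TCP so that slot_seat is at p (scale axes, m) from the pin mid-point"
    pin=PIN if pin is None else pin
    return pin+Ro.from_euler("z",yaw).apply(np.array(p)-OFF)
E
python3 - <<'E'
from h import *
im,P=cloud("pics/top0.npz"); Q=P[198:212,290:308].reshape(-1,3);Q=Q[Q[:,2]>.075];print("jar",Q.mean(0))
t=tcp_for([0,-.09,.012]);print(t);t[2]=.2827
delta(t,YAW)
E
```

```text
jar [ 0.5208417  -0.05607008  0.08350664]
[0.57410952 0.15513042 0.2053    ]
delta [ 1.768e-01 -3.844e-01 -3.000e-04] turn [ 0.02 -0.03  0.15]
```

Request:
play_rows --deltas '[0,0.018,-0.038,0,0,0,0,0,0.044,-0.096,0,0,0,0,0,0.07,-0.154,0,0,0,0,0,0.094,-0.205,0,0,0,0,0,0.108,-0.235,0,0,0,0.1]'

```text
clock: 4.53
ee_pos: [0.5536, -0.0055, 0.2825]
tcp_rot: [3.141, -0.002, 0.303]
wrist_force: [0.5, -1.1, -4.6]
width: 0.0075
```

```bash
python3 -c "
from h import *
t=tcp_for([0,-.09,.012]);t[2]=.2827
delta(t,YAW)"
```

```text
delta [ 0.0675 -0.1472 -0.0003] turn [ 0.01 -0.02  0.06]
```

Request:
play_rows --deltas '[0,0.018,-0.04,0,0,0,0,0,0.04,-0.085,0,0,0,0,0,0.058,-0.127,0,0,0,0,0,0.067,-0.147,0,0,0,0,0,0.067,-0.147,0,0,0,0.1]'

```text
clock: 5.15
ee_pos: [0.5735, 0.1556, 0.2821]
tcp_rot: [3.141, -0.001, 0.295]
wrist_force: [-0.4, 0.3, -4.7]
width: 0.008
```

Run:
```python
from h import *
from workcell import ctrl
o=ctrl.observe();print(o["ee_pos"],o["tcp_rot"])
im,d,m=snap("wrist","w2")
im,P=cloud("pics/w2.npz")
u=np.array([np.cos(YAW),np.sin(YAW)]);v=np.array([-u[1],u[0]])
D=P[...,:2]-PIN[:2];X=D@u;Y=D@v;Z=P[...,2]
m=(Z>.14)&(Z<.19)&(X>-.06)&(X<.085)&(abs(Y)<.022)
for x in np.arange(-.04,.08,.004):
    k=m&(X>x)&(X<=x+.004)
    if k.sum()>3: print("x %.3f n%d px %s Y %s zmax %.4f z95 %.4f"%(x,k.sum(),np.argwhere(k).mean(0)[::-1].round(),np.percentile(Y[k]*1e3,[2,50,98]).round(1),Z[k].max(),np.percentile(Z[k],95)))
Dt=P[...,:2]-o["ee_pos"][:2]; c=np.array([np.cos(.303),np.sin(.303)]);w=np.array([-c[1],c[0]])
X=Dt@c;Y=Dt@w
m=(abs(X)<.08)&(abs(Y)<.08)&(Z>.13)&(Z<.2); print("tray",m.sum());T=P[m]; print(cv2.minAreaRect(T[:,:2].astype(np.float32)*1000),np.percentile(T[:,2],[2,50,98]))
```

```text
[0.57347676 0.15555634 0.28209319] [ 3.14050042e+00 -6.85184428e-04  2.95256184e-01]
x -0.020 n29 px [260.  96.] Y [-8.9  1.6 11.3] zmax 0.1790 z95 0.1790
x -0.016 n152 px [263.  97.] Y [-9.3  0.8 11.8] zmax 0.1804 z95 0.1794
x -0.012 n125 px [268.  96.] Y [-8.5  1.7 11.3] zmax 0.1800 z95 0.1792
x -0.008 n65 px [274.  96.] Y [-2.6  1.7  6.2] zmax 0.1742 z95 0.1735
x -0.004 n64 px [279.  96.] Y [-2.6  1.7  6.2] zmax 0.1739 z95 0.1734
x -0.000 n65 px [284.  96.] Y [-2.6  1.7  6.1] zmax 0.1744 z95 0.1740
x 0.004 n78 px [290.  96.] Y [-2.7  1.7  6.1] zmax 0.1746 z95 0.1739
x 0.008 n101 px [295.  96.] Y [-7.9  1.5 10.1] zmax 0.1799 z95 0.1789
x 0.012 n156 px [300.  96.] Y [-8.6  1.5 11.7] zmax 0.1804 z95 0.1796
x 0.016 n119 px [305.  96.] Y [-7.9  1.5 10.9] zmax 0.1803 z95 0.1789
x 0.020 n111 px [311.  96.] Y [-5.6  1.5  9. ] zmax 0.1775 z95 0.1766
x 0.024 n107 px [316.  96.] Y [-5.7  1.5  8.9] zmax 0.1772 z95 0.1767
x 0.028 n110 px [321.  96.] Y [-5.7  1.5  8.9] zmax 0.1776 z95 0.1769
x 0.032 n112 px [326.  96.] Y [-5.7  1.5  8.9] zmax 0.1771 z95 0.1765
x 0.036 n108 px [332.  96.] Y [-5.
[... 182 characters left out ...]
8 n109 px [347.  96.] Y [-5.7  1.5  8.8] zmax 0.1779 z95 0.1766
x 0.052 n109 px [353.  96.] Y [-5.7  1.5  8.9] zmax 0.1771 z95 0.1766
x 0.056 n106 px [358.  96.] Y [-5.7  1.5  8.8] zmax 0.1769 z95 0.1764
x 0.060 n115 px [363.  95.] Y [-5.7  2.2  9.5] zmax 0.1774 z95 0.1765
x 0.064 n119 px [368.  96.] Y [-5.7  1.5  9.7] zmax 0.1782 z95 0.1766
x 0.068 n110 px [373.  96.] Y [-5.7  1.4  9.7] zmax 0.1767 z95 0.1764
x 0.072 n121 px [379.  95.] Y [-5.8  2.1  9.6] zmax 0.1769 z95 0.1764
x 0.076 n109 px [384.  96.] Y [-5.8  1.4  9.6] zmax 0.1770 z95 0.1765
tray 15029
((573.8575439453125, 155.29232788085938), (110.54467010498047, 110.55406188964844), 16.863525390625) [0.15310516 0.15486775 0.18211588]
```

View pics/w2.png

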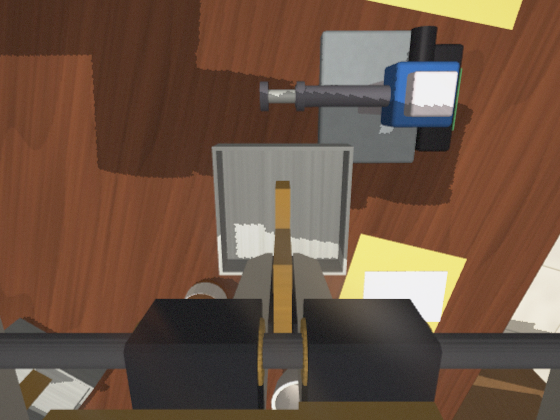

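The wrist view shows the pin horizontal at row 96, with its bare stretch at columns 270–298, and the strap at column 283. The pin is at about (0.5465, 0.2436, 0.1686), square to the tool. I descend beside it.

```bash
sed -i 's/PIN=np.array.*;YAW/PIN=np.array([.5465,.2436,.1686]);YAW/' h.py
python3 - <<'E'
from h import *
delta(tcp_for([0,-.09,.012]),YAW);delta(tcp_for([0,-.03,.012]),YAW)
E
```

```text
delta [ 0.0007 -0.0022  0.0753] turn [ 0.02 -0.01 -0.04]
delta [ 0.0005 -0.0622  0.0752] turn [ 0.02 -0.01 -0.04]
```

Request:
play_rows --deltas '[0,0.0007,-0.002,0.02,0,0,0,0,0.0007,-0.002,0.045,0,0,0,0,0.0007,-0.002,0.065,0,0,0,0,0.0007,-0.002,0.0753,0,0,0,0,0.0007,-0.002,0.0753,0,0,0]'

```text
clock: 5.82
ee_pos: [0.5736, 0.1558, 0.2067]
tcp_rot: [3.14, 0.0, 0.293]
wrist_force: [-0.1, -0.1, -4.1]
width: 0.0077
```

Run:
```python
from h import *
from workcell import ctrl
o=ctrl.observe();print(o["ee_pos"],o["tcp_rot"],o["wrist_force"],o["moment"])
delta(tcp_for([0,-.03,.012]),YAW);delta(tcp_for([0,-.0,.012]),YAW)
snap("scene","s2");im,P=cloud("pics/s2.npz")
cv2.imwrite("pics/s2c.png",cv2.resize(im[150:330,270:430],(640,720))[:600])
# check strap/lip tip height and pin height in one camera
u=np.array([np.cos(YAW),np.sin(YAW)]);v=np.array([-u[1],u[0]])
D=P[...,:2]-PIN[:2];X=D@u;Y=D@v;Z=P[...,2];h=cv2.cvtColor(im,cv2.COLOR_BGR2HSV)
br=(h[...,0]>12)&(h[...,0]<32)&(h[...,1]>130)
m=br&(abs(X)<.02)&(Y>-.14)&(Y<-.02)&(Z>.12)
for y in np.arange(-.13,-.03,.008):
    k=m&(Y>y)&(Y<=y+.008)
    if k.sum()>1: print("y %.3f n%d X %s Z %s"%(y,k.sum(),np.percentile(X[k]*1e3,[5,50,95]).round(1),np.percentile(Z[k],[2,98]).round(4)))
k=(abs(X)<.008)&(abs(Y)<.008)&(Z>.15)&(Z<.18);print("pin",k.sum(),np.percentile(Z[k],[50,98]),np.median(Y[k]))
```

```text
[0.57358192 0.15575117 0.20665346] [3.14012711e+00 2.44921911e-04 2.92805305e-01] [-0.06678958 -0.05638617 -4.11220937] [-0.07970347 -0.10098796  0.03652752]
delta [ 0.0001 -0.0609 -0.0003] turn [ 0.02  0.   -0.05]
delta [-0.0001 -0.0909 -0.0004] turn [ 0.02  0.   -0.05]
y -0.130 n3 X [-2.9 -2.  -1.8] Z [0.3086 0.312 ]
y -0.122 n54 X [1.9 5.6 7. ] Z [0.1509 0.1979]
y -0.114 n91 X [4.  5.9 8. ] Z [0.1494 0.314 ]
y -0.106 n104 X [ 1.8  6.3 12.4] Z [0.1259 0.3348]
y -0.098 n93 X [ 2.6  6.6 12.8] Z [0.1225 0.3385]
y -0.090 n106 X [ 2.5  6.3 13.1] Z [0.1237 0.3457]
y -0.082 n79 X [3.7 6.2 7.8] Z [0.1265 0.2682]
y -0.074 n65 X [-3.3  5.5  7.8] Z [0.1761 0.3165]
y -0.066 n55 X [-3.6  5.1  6.9] Z [0.1764 0.3122]
y -0.058 n43 X [1.  5.5 7.1] Z [0.1759 0.1981]
pin 28 [0.17197893 0.17847552] -0.0011236177469790512
```

View pics/s2c.png

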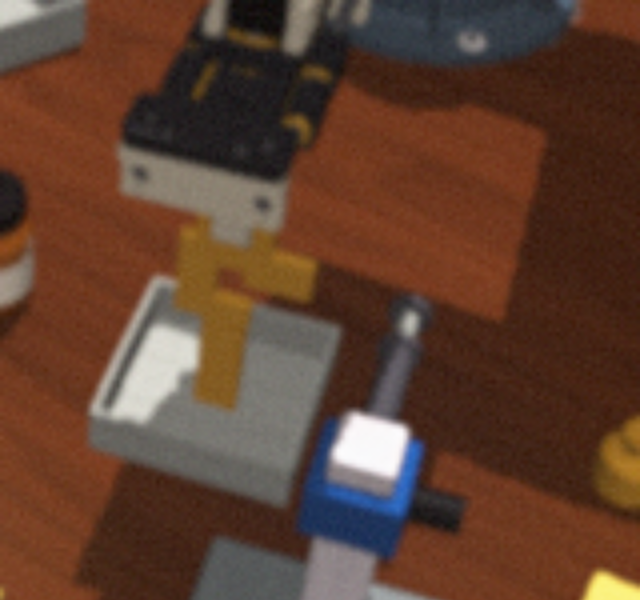

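The scale crop shows the upper lip at about (290,275) facing the bare pin at (405,325). The lip's lower edge is at 0.176, just above the pin top at about 0.173. I slide in gently.

Request:
play_rows --deltas '[0,0,-0.012,0,0,0,0,0,0,-0.024,0,0,0,0,0,0,-0.034,0,0,0,0,0,0,-0.04,0,0,0,0,0,0,-0.046,0,0,0,0]'

```text
clock: 6.5
ee_pos: [0.5605, 0.2005, 0.2073]
tcp_rot: [3.14, -0.001, 0.293]
wrist_force: [-0.1, -0.5, -4.3]
width: 0.0078
```

Request:
play_rows --deltas '[0,0,-0.004,0,0,0,0,0,0,-0.008,0,0,0,0,0,0,-0.012,0,0,0,0,0,0,-0.015,0,0,0,0,0,0,-0.015,0,0,0,0]'

```text
clock: 7.12
ee_pos: [0.5561, 0.215, 0.2073]
tcp_rot: [3.14, -0.001, 0.293]
wrist_force: [0.1, -0.1, -4.9]
width: 0.0077
```

Run:
```python
from h import *
from workcell import ctrl
o=ctrl.observe();print(o["ee_pos"],o["tcp_rot"],o["wrist_force"],o["moment"])
delta(tcp_for([0,0,.012]),YAW)
```

```text
[0.55611861 0.21498304 0.20727328] [ 3.13993642e+00 -1.03547788e-03  2.93466502e-01] [ 0.11596895 -0.11663109 -4.93269799] [ 0.016822   -0.15403606  0.01306381]
delta [-0.0004 -0.0292  0.0003] turn [ 0.02 -0.01 -0.04]
```

Request:
play_rows --deltas '[0,0,-0.005,0,0,0,0,0,0,-0.01,0,0,0,0,0,0,-0.015,0,0,0,0,0,0,-0.02,0,0,0,0,0,0,-0.022,0,0,0,0]'

```text
clock: 7.75
ee_pos: [0.5496, 0.2364, 0.2072]
tcp_rot: [3.14, -0.001, 0.294]
wrist_force: [0.3, 0.4, -4.6]
width: 0.0079
```

Request:
play_rows --deltas '[0,0,-0.002,0,0,0,0,0,0,-0.004,0,0,0,0,0,0,-0.006,0,0,0,0,0,0,-0.007,0,0,0,0,0,0,-0.007,0,0,0,0]'

```text
clock: 8.38
ee_pos: [0.5476, 0.2432, 0.2072]
tcp_rot: [3.14, -0.001, 0.294]
wrist_force: [1.1, -0.3, -4.6]
width: 0.0078
```

Run:
```python
from h import *
from workcell import ctrl
o=ctrl.observe();print(o["ee_pos"],o["tcp_rot"],o["wrist_force"],o["moment"])
delta(tcp_for([0,0,.012]),YAW)
im,d,m=snap("wrist","w3");cv2.imwrite("pics/w3c.png",cv2.resize(im[40:300,180:420],(554,600)))
im,P=cloud("pics/w3.npz")
u=np.array([np.cos(YAW),np.sin(YAW)]);v=np.array([-u[1],u[0]])
D=P[...,:2]-PIN[:2];X=D@u;Y=D@v;Z=P[...,2]
h=cv2.cvtColor(im,cv2.COLOR_BGR2HSV);br=(h[...,0]>10)&(h[...,0]<32)&(h[...,1]>110)
k=br&(abs(X)<.015)&(abs(Y)<.06)&(Z>.15)&(Z<.25)
for z in(.16,.18,.19,.2,.21,.22):
    q=k&(Z>z)&(Z<z+.01)
    if q.sum()>3: print(z,q.sum(),"X",np.percentile(X[q]*1e3,[5,50,95]).round(1),"Y",np.percentile(Y[q]*1e3,[1,99]).round(1))
k=(abs(Y)<.012)&(Z>.15)&(Z<.181)&(X<.07)&(X>-.04)
for x in np.arange(-.024,.03,.004):
    q=k&(X>x)&(X<=x+.004)
    if q.sum()>3: print("x %.3f n%d Y %s z95 %.4f"%(x,q.sum(),np.percentile(Y[q]*1e3,[2,98]).round(1),np.percentile(Z[q],95)))
```

```text
[0.54758354 0.24316166 0.20719412] [ 3.13993541e+00 -9.90347789e-04  2.93885117e-01] [ 1.07659636 -0.26901364 -4.62736029] [-0.03474634 -0.10924359  0.06304886]
delta [-0.0004  0.0003  0.0003] turn [ 0.02 -0.01 -0.04]
0.18 49 X [-2.2  1.1  4.5] Y [41.6 42. ]
0.19 608 X [-2.1  1.1  4.8] Y [19.9 42.1]
0.2 92 X [-2.1  1.   4.3] Y [19.6 35.3]
0.21 107 X [-2.4  1.1  4.5] Y [19.7 20.5]
0.22 128 X [-2.3  1.1  4.3] Y [ 7.4 20.7]
x -0.020 n35 Y [-6.6 11. ] z95 0.1796
x -0.016 n202 Y [-5.5 11.1] z95 0.1793
x -0.012 n147 Y [-4.9 10.9] z95 0.1791
x -0.008 n101 Y [-3.1  5.1] z95 0.1736
x 0.004 n41 Y [-2.6  5.3] z95 0.1735
x 0.008 n129 Y [-3.7 10.8] z95 0.1786
x 0.012 n201 Y [-4.5 11. ] z95 0.1795
x 0.016 n160 Y [-5.9 10.9] z95 0.1788
x 0.020 n152 Y [-6.1  8.1] z95 0.1765
x 0.024 n166 Y [-5.8  8.3] z95 0.1764
x 0.028 n152 Y [-6.   8.1] z95 0.1767
```

View pics/w3c.png

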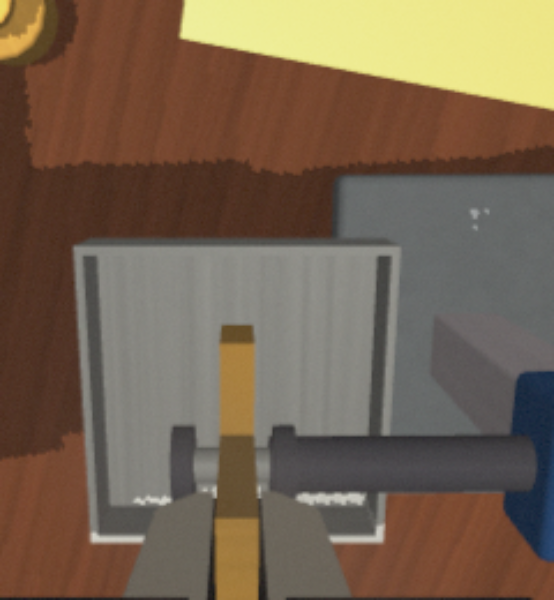

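The strap sits between the collars with the pin under the pocket (lip tip at Y=+42 mm, strap 1 mm off the bare centre). I soften the grip and let the pan down.

Request:
play_rows --deltas '[0,-0.0006,0,0.002,0,0,0,0,-0.0006,0,0.004,0,0,0,0,-0.0006,0,0.006,0,0,0,0,-0.0006,0,0.008,0,0,0,0,-0.0006,0,0.009,0,0,0]' --newtons 15

```text
clock: 9.05
ee_pos: [0.547, 0.2429, 0.198]
tcp_rot: [3.14, -0.001, 0.294]
wrist_force: [0.1, 0.5, -4.9]
width: 0.008
```

Request:
play_rows --deltas '[0,0,0,0.0005,0,0,0,0,0,0,0.001,0,0,0,0,0,0,0.001,0,0,0]'

```text
clock: 9.43
ee_pos: [0.547, 0.2429, 0.1971]
tcp_rot: [3.14, -0.001, 0.294]
wrist_force: [0.3, -0.4, -4.2]
width: 0.0081
```

Request:
play_rows --deltas '[0,0,0,0.0005,0,0,0,0,0,0,0.001,0,0,0,0,0,0,0.001,0,0,0]'

```text
clock: 9.8
ee_pos: [0.547, 0.2429, 0.196]
tcp_rot: [3.14, -0.001, 0.294]
wrist_force: [0.6, -0.6, -4.4]
width: 0.0078
```

Request:
play_rows --deltas '[0,0,0,0.0005,0,0,0,0,0,0,0.001,0,0,0,0,0,0,0.001,0,0,0]'

```text
clock: 10.18
ee_pos: [0.547, 0.2429, 0.1949]
tcp_rot: [3.14, -0.001, 0.294]
wrist_force: [0.5, -0.4, -3.8]
width: 0.008
```

Request:
play_rows --deltas '[0,0,0,0.0005,0,0,0,0,0,0,0.0007,0,0,0,0,0,0,0.0007,0,0,0]'

```text
clock: 10.55
ee_pos: [0.547, 0.2429, 0.1945]
tcp_rot: [3.14, -0.001, 0.294]
wrist_force: [-0.1, -0.6, -1.5]
width: 0.0078
```

Request:
play_rows --deltas '[0,0,0,0.0003,0,0,0,0,0,0,0.0004,0,0,0]'

```text
clock: 10.8
ee_pos: [0.5471, 0.243, 0.1943]
tcp_rot: [3.14, -0.001, 0.294]
wrist_force: [-2.8, -0.4, 2.2]
width: 0.0081
```

Run:
```python
from h import *
from workcell import ctrl
o=ctrl.observe();print(o["ee_pos"],o["wrist_force"],o["moment"])
im,d,m=snap("wrist","w4")
im,P=cloud("pics/w4.npz")
u=np.array([np.cos(YAW),np.sin(YAW)]);v=np.array([-u[1],u[0]])
D=P[...,:2]-PIN[:2];X=D@u;Y=D@v;Z=P[...,2]
h=cv2.cvtColor(im,cv2.COLOR_BGR2HSV);br=(h[...,0]>10)&(h[...,0]<32)&(h[...,1]>110)
q=br&(abs(X)<.015)&(abs(Y)<.06)&(Z>.17)&(Z<.2);print("lip X",np.percentile(X[q]*1e3,[5,95]),"Ymax",np.percentile(Y[q]*1e3,99),"top z",np.percentile(Z[q],[50,90]))
```

```text
[0.54706661 0.24295605 0.19434115] [-2.84160946 -0.36673326  2.21214958] [-0.16518937  0.27449239 -0.02079745]
lip X [-2.63959845  4.26199075] Ymax 41.98209301415047 top z [0.18554734 0.19256266]
```

The pan is home: it bottomed after 12.7 mm and its weight has transferred. I open gradually.

Request:
play_rows --deltas '[0,0,0,-0.0004,0,0,0,0.1,0,0,-0.0004,0,0,0,0.12,0,0,-0.0004,0,0,0,0.15,0,0,-0.0004,0,0,0,0.18,0,0,-0.0004,0,0,0]' --newtons 5

```text
clock: 11.48
ee_pos: [0.5471, 0.2429, 0.1948]
tcp_rot: [3.14, -0.001, 0.294]
wrist_force: [0.1, 0.4, -0.6]
width: 0.0161
```

Request:
play_rows --deltas '[0.22,0,0,0,0,0,0,0.26,0,0,0,0,0,0,0.3,0,0,0,0,0,0,0.35,0,0,0,0,0,0,0.35,0,0,0,0,0,0]'

```text
clock: 12.1
ee_pos: [0.5471, 0.243, 0.1948]
tcp_rot: [3.14, -0.001, 0.294]
wrist_force: [-0.6, -0.2, 0.5]
width: 0.0326
```

Run:
```python
from h import *
from workcell import ctrl
o=ctrl.observe();print(o["ee_pos"],o["wrist_force"],o["width"])
im,d,m=snap("wrist","w5")
im,P=cloud("pics/w5.npz")
u=np.array([np.cos(YAW),np.sin(YAW)]);v=np.array([-u[1],u[0]])
D=P[...,:2]-PIN[:2];X=D@u;Y=D@v;Z=P[...,2]
h=cv2.cvtColor(im,cv2.COLOR_BGR2HSV);br=(h[...,0]>10)&(h[...,0]<32)&(h[...,1]>110)
q=br&(abs(X)<.015)&(abs(Y)<.06)&(Z>.165)&(Z<.23);
for a,b in((.165,.18),(.18,.19),(.19,.2),(.2,.23)):
    k=q&(Z>a)&(Z<b)
    if k.sum()>3: print(a,"X",np.percentile(X[k]*1e3,[5,95]).round(1),"Y",np.percentile(Y[k]*1e3,[1,99]).round(1),np.median(Z[k]))
```

```text
[0.54711962 0.242952   0.19478689] [-0.5858853  -0.17675752  0.45339968] 0.032618372716087425
0.165 X [-2.7  4. ] Y [41.4 42. ] 0.17250865084073166
0.18 X [-2.9  4.3] Y [19.4 41.8] 0.18606851457095483
0.19 X [-2.6  3.7] Y [19.1 19.9] 0.19498479623006099
0.2 X [-2.8  3.9] Y [18.8 20. ] 0.21735023666113293
```

Request:
play_rows --deltas '[0.35,0,0,-0.01,0,0,0,0.35,0,0,-0.03,0,0,0,0.35,0,0,-0.06,0,0,0,0.35,0,0,-0.1,0,0,0,0.35,0,0,-0.13,0,0,0]'

```text
clock: 12.78
ee_pos: [0.547, 0.2432, 0.3274]
tcp_rot: [3.14, -0.003, 0.294]
wrist_force: [0.8, -0.9, -1.1]
width: 0.0323
```

Request:
play_rows --deltas '[0.35,-0.03,0.02,-0.01,0,0,0,0.35,-0.06,0.05,-0.01,0,0,0,0.35,-0.08,0.07,-0.01,0,0,0,0.35,-0.08,0.07,-0.01,0,0,0,0.35,-0.08,0.07,-0.01,0,0,0]'

```text
clock: 13.4
ee_pos: [0.491, 0.1535, 0.3377]
tcp_rot: [3.14, -0.004, 0.294]
wrist_force: [1.2, -0.0, -1.0]
width: 0.0325
```

Run:
```python
from h import *
out=[]
for i in range(2):
    im,d,m=snap("wrist" if i else "scene",f"f{i}")
    im,P=cloud(f"pics/f{i}.npz")
    u=np.array([np.cos(YAW),np.sin(YAW)]);v=np.array([-u[1],u[0]])
    D=P[...,:2]-PIN[:2];X=D@u;Y=D@v;Z=P[...,2]
    h=cv2.cvtColor(im,cv2.COLOR_BGR2HSV);br=(h[...,0]>10)&(h[...,0]<32)&(h[...,1]>110)
    q=br&(abs(X)<.015)&(abs(Y)<.03)&(Z>.21)&(Z<.24)
    print("tab",q.sum(),"X",np.percentile(X[q]*1e3,[5,95]).round(1),"Y",np.percentile(Y[q]*1e3,[1,99]).round(1),"ztop",np.percentile(Z[q],95))
    r=(h[...,1]<60)&(abs(X)<.08)&(abs(Y)<.08)&(Z>.05)&(Z<.11); A=np.c_[X[r],Y[r],np.ones(r.sum())]
    k=r&(Z>.088); 
    if k.sum()>10:
        A=np.c_[X[k],Y[k],np.ones(k.sum())];print("rim",k.sum(),"tilt(rad) & z",np.linalg.lstsq(A,Z[k],rcond=None)[0].round(4))
s=cv2.imread("pics/f0.png");w=cv2.imread("pics/f1.png")
cv2.imwrite("pics/final.png",np.hstack([cv2.resize(s[170:350,280:420],(350,450)),cv2.resize(w,(450,450))]))
```

```text
tab 235 X [-0.5  7.7] Y [-20.9  18.2] ztop 0.23196270709512035
rim 241 tilt(rad) & z [0.0033 0.0075 0.092 ]
tab 908 X [-3.6  4. ] Y [-20.1  19. ] ztop 0.23278115312594316
rim 1228 tilt(rad) & z [-0.0053  0.0101  0.093 ]
```

View pics/final.png

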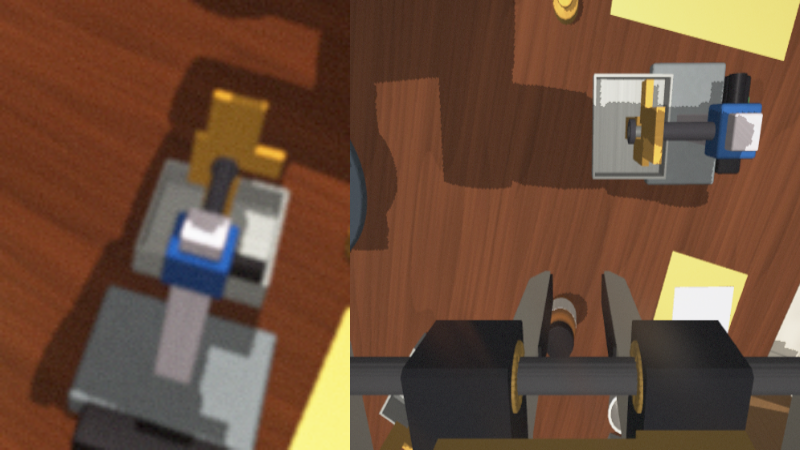

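The final view shows the pan hanging on the pin at right (650,125), strap between the collars, gripper clear. Tab top at 0.2328 puts the seat at 0.1688, matching the pin at 0.1686.

```bash
python3 -c "
from workcell import ctrl
print(ctrl.close_job())"
```

```text
the job is handed in; nothing more can be done
None
```

The 110 mm pan is hanging on the scale's pin between the two collars, and I handed the job in at about 13.5 s. I slid the slot on sideways without contact, then lowered the pan about 12.7 mm until the pin took its weight. The wrist force went from -4.4 N to +2.2 N there, so about 6 to 7 N rested on the pin. Then I opened the fingers and backed away.

**Last checks:**
- **Seating:** the tab top is at 0.2328 m, which puts the pocket seat at 0.1688 m against the pin's measured 0.1686 m, so the pin is fully home.
- **Position:** the strap is within about 1 mm of the middle between the collars.
- **Level:** the tilt reads 0.01 rad or less. I take that as level, because the two cameras differ by about as much.
- **Stillness:** I saw no movement after release, but took no timed series to prove it.
- **Gripper and bystanders:** the gripper is clear of everything. I saw nothing touch the jar, mortar or weight, but did not re-measure their positions.

**Disagreements:** the top and scene cameras differed by about 5 mm on the scale's position. I used the wrist camera for the final alignment.

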